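# Pack the wireless microphone kit tray

### The job

Pack the wireless microphone kit: put the belt-pack transmitter, the plug-in charger with the pins and the small tall microphone tin into the kit tray, each right way up and fully down in the pocket of its own shape (belt-pack in the oblong one, charger in the square one, tin in the round one). Leave the look-alikes (the longer receiver with the two aerials, the outlet cube without pins and the wide flat tin) where they stand.

Things in the scene. Friction and masses are not known exactly. Their poses are not given: they have to be found in the camera images.
- beltpack: Belt-pack transmitter (goes in the tray): black plastic case 72 (x) x 44 (y) x 28 (z) mm, lying flat, with a bright steel belt clip (46 x 16 mm) along the middle of its top, 2 mm proud, and no aerials; about 110 g. Stands loose on the table, any yaw; origin: centre of its underside, z up.
- charger: Plug-in charger (goes in the tray): white plastic cube 42 x 42 mm, 40 mm high, with two steel plug pins (5 mm thick, 18 mm long, 19 mm apart along x) standing up from its top; about 90 g. Stands loose on the table, any yaw; origin: centre of its underside, z up.
- mic_tin: Lapel-microphone tin (goes in the tray): round bright aluminium screw-lid tin, 40 mm diameter, 30 mm high, standing upright, the narrower and taller of the two tins; about 60 g. Stands loose on the table, any yaw; origin: centre of its underside, z up.
- receiver: Look-alike, leave alone: black receiver case 94 (x) x 46 (y) x 28 (z) mm with two upright black stub aerials, 32 mm tall, at its +x end, and no belt clip. Stands loose on the table, any yaw; origin: centre of its underside, z up.
- outlet_cube: Look-alike, leave alone: white outlet cube 50 x 50 mm, 44 mm high, no pins, a round socket face with two holes on its top. Stands loose on the table, any yaw; origin: centre of its underside, z up.
- flat_tin: Look-alike, leave alone: aluminium screw-lid tin of 60 mm diameter and only 18 mm high, the wider and flatter of the two tins. Stands loose on the table, any yaw; origin: centre of its underside, z up.
- insert_oblong: Tray insert with the oblong pocket, the belt-pack's place. Grey block, 90 (x) x 96 (y) mm, 14 mm high, fixed in the tray, top 18 mm above the table. Origin: centre of its underside (4 mm above the table). The pocket is centred, 60 mm along its x and 88 mm along its y, 8 mm deep, its floor lined black, 6 mm above the underside. The belt-pack lies in it flat, clip up, its length (x) along the insert's y.
- insert_square: Tray insert with the square pocket, the charger's place. Grey block, 90 (x) x 96 (y) mm, 14 mm high, fixed in the tray, top 18 mm above the table. Origin: centre of its underside (4 mm above the table). The pocket is centred, 58 x 58 mm, 8 mm deep, its floor lined black, 6 mm above the underside. The charger stands in it, pins up.
- insert_round: Tray insert with the round pocket, the microphone tin's place. Grey block, 90 (x) x 96 (y) mm, 14 mm high, fixed in the tray, top 18 mm above the table. Origin: centre of its underside (4 mm above the table). The pocket is centred, 56 mm diameter, 8 mm deep, its floor lined black, 6 mm above the underside. The tin stands in it upright.
- tray: Kit tray: low black tray, 290 mm along its x, 106 mm along its y, rim 18 mm above the table, floor and walls 4 mm, fixed to the table; it holds the three inserts in a row along its x, 92 mm apart, in any order, their x along its x. Origin: centre of its underside.
Not all that is in view belongs to the job. Leave any green or red look-alike of the charger alone.

How it is judged:
By the outcome, as a careful person would: the job done as asked, in the order asked, and still so for the second after the job is handed in, with the robot touching nothing.
It also fails if it takes over 80 s, if anything falls off the work surface, if the arm or the gripper's body presses on something with over 40 N, if the wrist force passes 120 N, or if a joint passes its speed limit or range.

### The arm

A 7-joint arm with a two-finger parallel gripper is mounted at the origin on the work surface. World frame = base frame: x ahead of the robot, y to its left, z up, the work surface at z = 0. Lengths are in m, angles in rad, forces in N, time in s.
With the tool pointing down it reaches from about 0.35 to 0.9 m from the base axis. Payload 7.2 kg.
Tool frame: the origin (TCP) lies at the very end of the fingers, on their centre line; the grasp point (between the pads) lies arm.grip_point_offset behind it (arm.grip_point_offset is the distance from the TCP to the grasp point, in m); z points along the fingers, y is the direction in which the jaws open and shut (so a half turn about z gives the same grasp; the last joint's range is limited). The gripper opens to 88 mm and grips with 3 to 60 N. Pads are 20 mm wide; open, the fingers measure 115 mm over their backs; the gripper's body (75 mm by 178 mm) begins 61 mm behind the grasp point.
Start: joints at [1.176, 0.411, -0.013, 1.596, 0.006, 1.134, -0.082], TCP at [0.201, -0.592, 0.223] pointing down, gripper open.
Joint ranges: [-2.95, 2.95], [-0.29, 1.99], [-1.47, 1.44], [0.14, 2.54], [-1.03, 4.17], [0.13, 1.85], [-2.86, 2.86]. Speed limits (rad/s): [2.39, 2.39, 3.01, 3.01, 3.14, 3.14, 3.14].

### API

Orientations are given as a unit quaternion [x, y, z, w].
In Python, from station import arm, kin, vision, workorder gives the robot as it stands. Calls block until the motion is done:
- arm.move_ptp(position, orientation): joint-space move of the TCP to a pose.
- arm.move_l(position, rotation=None, velocity=0.15, threshold=None): straight line of the TCP; rotation=None keeps the orientation; velocity is the mean speed in m/s. With threshold (N) it stops when the force on the tool has changed by that much, and returns True; else False.
- arm.movej(angles): joint-space move.
- arm.command_gripper(opening): finger opening in m; the grip force is fixed at half the most; returns when the fingers have stopped.
- arm.wait(seconds).
- kin.ik(position, orientation): joint angles nearest the present ones, or None.
- arm.sense(): the state.
- vision.grab_frame(name): name is "side" or "top" or "wrist"; returns the picture (420x560x3 uint8, red, green, blue); there is no depth.
- vision.calibration(name): a dict with "K" (3x3 intrinsics, pixels), "k1" (the pictures are not rectified: a ray, as slopes to the right and down, at radius r is drawn at 1 + k1 r^2 times it, then the intrinsics apply), "pose" (4x4, takes a point from camera to world coordinates). Camera axes: x right, y down, z forward; pixel columns grow to the right and rows downward; lengths in m; the calibration is good to about 2 mm. A picture is of the moment at which its call begins: read the wrist's pose just before it. calibration takes no time and is no camera call; for the wrist camera it gives the pose at the moment of the call.
A pose or a line that the arm cannot do raises arm.Unreachable and nothing moves.
- workorder.sign_off(): hands the job in, once; it reports no verdict.
The state is a dict: "clock": time; "q": joint angles; "joint_vel": joint speeds; "joint_torque": joint torques, N m; "tool_pos": TCP position; "eef_rot": TCP orientation; "contact_force": force on the tool from outside, world axes, zero at the start; "wrist_torque": the same for the moment, N m; "finger_gap": finger opening in m.
Only numpy, scipy, OpenCV 4.12 (cv2) and the standard library are available. Lean on these libraries where they do the work, as an engineer would, in place of code of your own. Each camera call takes 0.05 s, during which the arm holds its last target. There are 200 camera calls.

## Working session

There is one attempt and no reset: what is moved stays moved. The work goes in short steps, each a Python script; the robot and the scene stay as the last script left them, time stands still between calls to the robot, and variables do not carry over. Pictures are saved under pics/ and viewed, about 12 in all and at most 16, crops included, and the job is handed in when it is done.

```bash
ls; mkdir -p pics; cat > h.py <<'E'
import numpy as np, cv2
from station import arm, kin, vision, workorder
def snap(n,f):
    c=vision.calibration(n); im=vision.grab_frame(n)
    cv2.imwrite(f'pics/{f}.png',im[:,:,::-1]); np.savez(f'pics/{f}.npz',K=c['K'],k1=c['k1'],pose=c['pose']); return im
def world(f,u,v,z):
    d=np.load(f'pics/{f}.npz'); K,k1,T=d['K'],float(d['k1']),d['pose']
    p=cv2.undistortPoints(np.array([[[u,v]]],float),K,np.array([k1,0,0,0.]))[0,0]
    r=T[:3,:3]@[p[0],p[1],1]; o=T[:3,3]; return (o+r*(z-o[2])/r[2])
E
python3 - <<'E'
from h import *
for n in('top','side'):
    snap(n,n+'0'); print(n,vision.calibration(n))
s=arm.sense(); print(s['clock'],s['eef_rot'],s['tool_pos'],arm.grip_point_offset)
a=cv2.imread('pics/top0.png'); 
cv2.imwrite('pics/top0b.png',cv2.resize(a,(800,600),interpolation=cv2.INTER_CUBIC))
E
```

```text
pics
top {'K': array([[525.18306297,   0.        , 284.895015  ],
       [  0.        , 525.18306297, 202.00715153],
       [  0.        ,   0.        ,   1.        ]]), 'k1': -0.12412097210238311, 'pose': array([[-0.04267043, -0.97399993,  0.22249353,  0.25495003],
       [-0.99907135,  0.04292928, -0.00367512,  0.00226383],
       [-0.00597192, -0.22244374, -0.97492724,  1.094189  ],
       [ 0.        ,  0.        ,  0.        ,  1.        ]])}
side {'K': array([[430.56067836,   0.        , 282.50223436],
       [  0.        , 430.56067836, 203.7103375 ],
       [  0.        ,   0.        ,   1.        ]]), 'k1': -0.06577994158854454, 'pose': array([[-0.94316231, -0.21203107,  0.2559056 ,  0.22820945],
       [-0.33208474,  0.57157232, -0.75034979,  0.6970331 ],
       [ 0.01282891, -0.79268399, -0.60949775,  0.61894338],
       [ 0.        ,  0.        ,  0.        ,  1.        ]])}
0.1 [ 9.86679337e-01  1.62675730e-01 -1.54269842e-04 -6.85330992e-04] [ 0.2004619  -0.59152979  0.22190362] 0.0187
```

View pics/top0b.png

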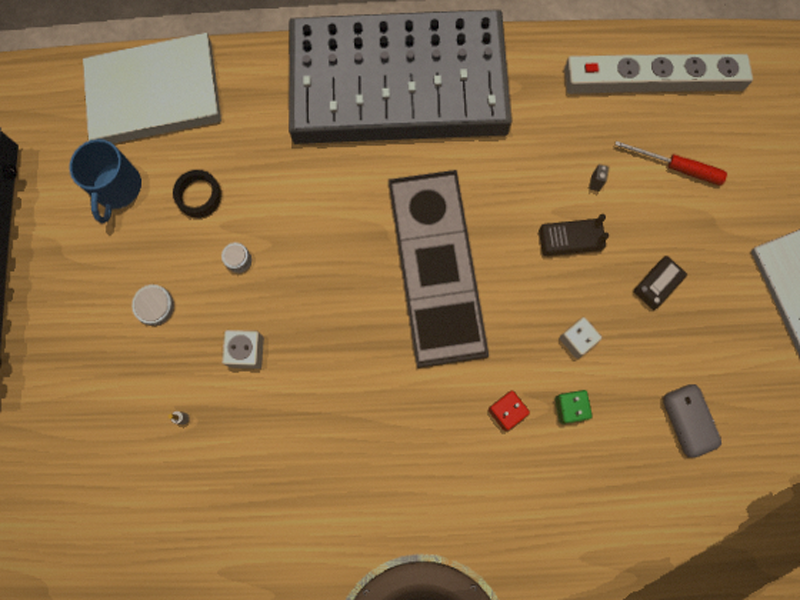

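View pics/side0.png

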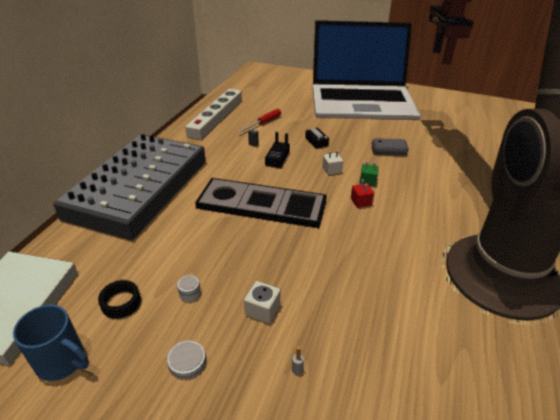

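The top view (800-wide) shows:
- **Chargers:** the white cube with pins at (581,338) is the charger. The white one with a socket face at (241,349) is the outlet cube. The red (509,410) and green (574,407) cubes are decoys.
- **Black cases:** the one with the clip at (660,283) is the belt-pack. The one with aerials at (573,236) is the receiver.
- **Tins:** the narrow one at (235,256) is the mic tin. The wide one at (152,305) is the flat tin.
- **Tray:** around (437,268), with round, square and oblong pockets from far to near.

I'll confirm these in enlarged crops.

```bash
python3 - <<'E'
import cv2,numpy as np
a=cv2.imread('pics/top0.png')
def c(x,y,w,h,s): return cv2.resize(a[y:y+h,x:x+w],None,fx=s,fy=s,interpolation=cv2.INTER_CUBIC)
# A: belt+charger+receiver x370..500,y145..255 ; B tin x85..185 y165..265; C tray 265..350,115..260
A=c(370,145,130,110,4); B=c(85,160,70,110,4)
cv2.imwrite('pics/cropAB.png',np.hstack([A,B]))
cv2.imwrite('pics/cropC.png',c(265,115,85,145,4))
E
```

```text
(no output)
```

View pics/cropAB.png

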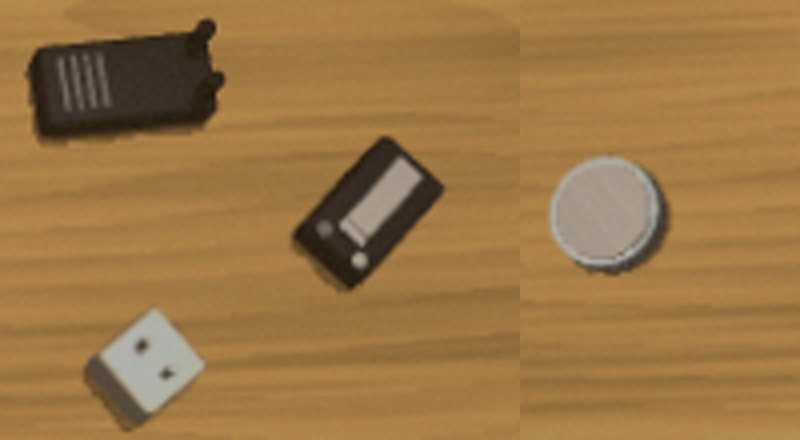

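View pics/cropC.png

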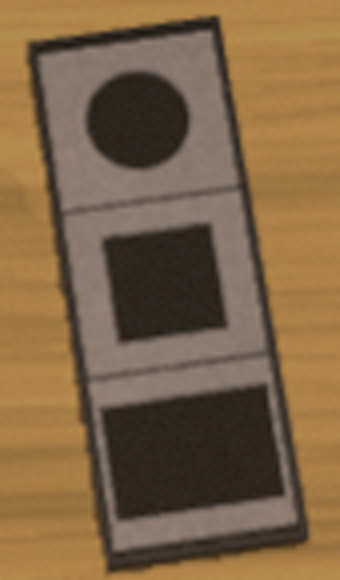

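The crops confirm the targets. The belt-pack has its clip and no aerials, centred at about crop (369,211). The charger has two pins, top centre (152,362). The plain narrow tin has its top centre at (606,212). The pockets in the tray are round (138,119), square (165,283) and oblong (192,452). Next I compute positions.

```bash
python3 - <<'E'
from h import *
def P(pts,ox,oy,z): return np.array([world('top0',ox+x/4-.4,oy+y/4-.4,z) for x,y in pts])
def rep(n,c):
    e=np.diff(np.vstack([c,c[:1]]),axis=0); print(n,c.mean(0).round(4),'len',np.linalg.norm(e,axis=1).round(4),'ang',np.degrees(np.arctan2(e[:,1],e[:,0])).round(1))
rep('belt',P([(387,137),(443,187),(350,285),(297,234)],370,145,.028))
rep('chg',P([(153,309),(205,363),(149,414),(98,359)],370,145,.040))
rep('pins',P([(142,346),(168,373)],370,145,.05))
rep('tinLR',P([(550,212),(660,212)],85-130,160,.030)); rep('tinUD',P([(606,156),(606,267)],85-130,160,.030))
rep('rndLR',P([(86,119),(190,119)],265,115,.012)); rep('rndUD',P([(138,71),(138,168)],265,115,.012))
rep('sq',P([(104,240),(210,225),(227,327),(119,341)],265,115,.012))
rep('obl',P([(101,408),(266,386),(284,494),(118,519)],265,115,.012))
rep('traytop',P([(30,45),(215,18),(305,535),(108,558)],265,115,.018))
E
```

```text
belt [ 0.4922 -0.3761  0.028 ] len [0.0396 0.0761 0.0382 0.0748] ang [-136.4  131.6   41.7  -47.4]
chg [ 0.4157 -0.2487  0.04  ] len [0.038  0.0399 0.0378 0.0393] ang [-140.2  128.3   38.9  -51.4]
pins [ 0.415  -0.2483  0.05  ] len [0.0188 0.0188] ang [-140.1   39.9]
tinLR [0.4916 0.3758 0.03  ] len [0.0598 0.0598] ang [-92.4  87.6]
tinUD [0.492  0.3752 0.03  ] len [0.0598 0.0598] ang [-178.1    1.9]
rndLR [ 0.6289 -0.0381  0.012 ] len [0.0565 0.0565] ang [-92.5  87.5]
rndUD [ 0.6287 -0.0381  0.012 ] len [0.0556 0.0556] ang [177.2  -2.8]
sq [ 0.5363 -0.048   0.012 ] len [0.0574 0.0568 0.0577 0.056 ] ang [ -84.2 -174.1   95.1    5.6]
obl [ 0.4448 -0.0576  0.012 ] len [0.0877 0.0581 0.0875 0.0594] ang [ -84.8 -174.2   96.1    6. ]
traytop [ 0.5357 -0.047   0.018 ] len [0.1023 0.2873 0.1024 0.2834] ang [ -83.7 -174.    94.1    6. ]
```

My tin crop caught the flat tin: it measures 60 mm, so it fails the size check. The mic tin is at full-resolution pixel (164,179). I'll crop that one while moving above the belt-pack for a close look.

```bash
cat >> h.py <<'E'
from scipy.spatial.transform import Rotation as R
def down(th):
    c,s=np.cos(th),np.sin(th); return R.from_matrix(np.array([[-s,c,0],[c,s,0],[0,0,-1]]).T).as_quat()
def best(p,deg):
    """down orientation for jaw angle deg (mod 180) with least joint travel"""
    q0=np.array(arm.sense()['q']); o=[]
    for d in (deg,deg+180):
        q=kin.ik(p,down(np.radians(d)))
        if q is not None: o.append((np.abs(np.array(q)-q0).max(),d))
    return down(np.radians(min(o)[1]))
def go(p,deg): arm.move_ptp(p,best(p,deg))
def st(m=''):
    s=arm.sense(); print(m,'t',round(s['clock'],2),'pos',np.round(s['tool_pos'],4),'gap',round(s['finger_gap'],4),'F',np.round(s['contact_force'],1),'q7',round(s['q'][6],2))
E
python3 - <<'E'
from h import *
R0=down(0); 
go([.492,-.376,.17],42); st()
snap('wrist','w1')
a=cv2.imread('pics/top0.png')[150:260,90:230]; w=cv2.imread('pics/w1.png')
cv2.imwrite('pics/tin.png',cv2.resize(a,None,fx=4,fy=4,interpolation=cv2.INTER_CUBIC))
E
```

```text
t 1.48 pos [ 0.4911 -0.3773  0.1699] gap 0.0877 F [-0.8  0.2 -0.8] q7 1.09
```

View pics/w1.png

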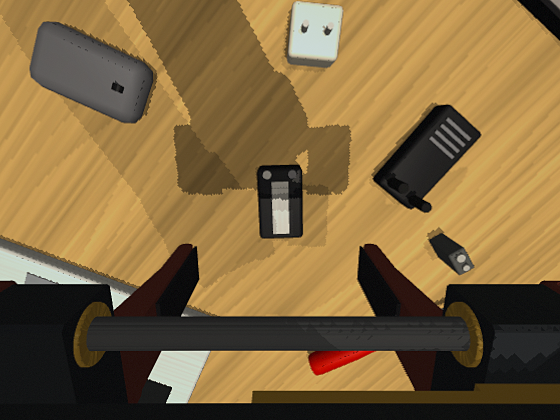

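View pics/tin.png

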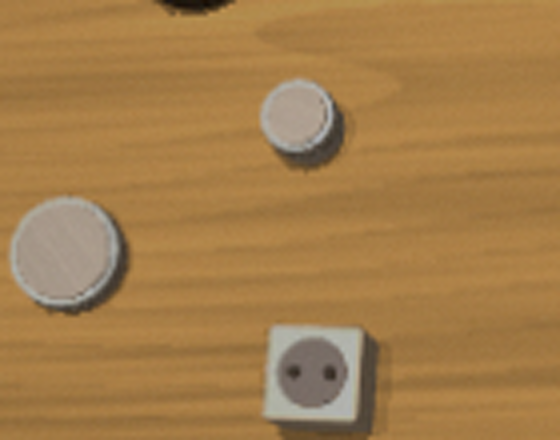

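In the wrist view the belt-pack spans about (258,166)–(302,238), square to the jaws. The charger's pins show at (305,28) and (328,30). In the tin crop the mic tin's lid centre is (298,116), about 74 crop px wide, against about 109 for the flat tin.

```bash
python3 - <<'E'
from h import *
c=np.array([world('w1',*p,.028) for p in [(258,167),(300,165),(302,237),(261,238)]])
e=np.diff(np.vstack([c,c[:1]]),axis=0); print('belt',c.mean(0),np.linalg.norm(e,axis=1),np.degrees(np.arctan2(e[:,1],e[:,0])))
c=np.array([world('w1',*p,.04) for p in [(289,3),(341,8),(337,56),(288,50)]])
e=np.diff(np.vstack([c,c[:1]]),axis=0); print('chg',c.mean(0),np.linalg.norm(e,axis=1),np.degrees(np.arctan2(e[:,1],e[:,0])))
for z in (.03,):
  for p in [(261,116),(335,116),(298,79),(298,153),(298,116)]: print('tin',world('top0',90+p[0]/4-.4,150+p[1]/4-.4,z).round(4))
E
```

```text
belt [ 0.49531636 -0.37689595  0.028     ] [0.03973737 0.07233044 0.04126763 0.0714748 ] [  44.44944805  -45.60818867 -136.76324035  133.17173279]
chg [ 0.41679593 -0.24848661  0.04      ] [0.04172562 0.03497632 0.04092153 0.03394524] [  36.84999645  -50.58340314 -144.66212368  130.87826008]
tin [0.5608 0.2715 0.03  ]
tin [0.5589 0.2318 0.03  ]
tin [0.5803 0.2519 0.03  ]
tin [0.5396 0.2514 0.03  ]
tin [0.5599 0.2516 0.03  ]
```

```bash
cat >> h.py <<'E'
def pick(x,y,deg,z,op=.088):
    o=best([x,y,z+.08],deg); arm.move_ptp([x,y,z+.08],o)
    arm.move_l([x,y,z],velocity=.1); arm.command_gripper(0.0); st('gripped')
    arm.move_l([x,y,z+.1],velocity=.15); arm.wait(.1); st('lifted')
E
python3 - <<'E'
from h import *
pick(.4945,-.3765,43,.011)
go([.4447,-.0577,.12],6); st('over'); snap('wrist','w2')
E
```

```text
gripped t 3.64 pos [ 0.4944 -0.3766  0.011 ] gap 0.0439 F [-0.7 -0.1  0.6] q7 1.01
lifted t 4.56 pos [ 0.4938 -0.3761  0.1096] gap 0.0437 F [-0.   0.  -0.9] q7 1.07
over t 5.78 pos [ 0.4451 -0.0584  0.1199] gap 0.044 F [-0.1 -0.5 -1.1] q7 -0.05
```

View pics/w2.png

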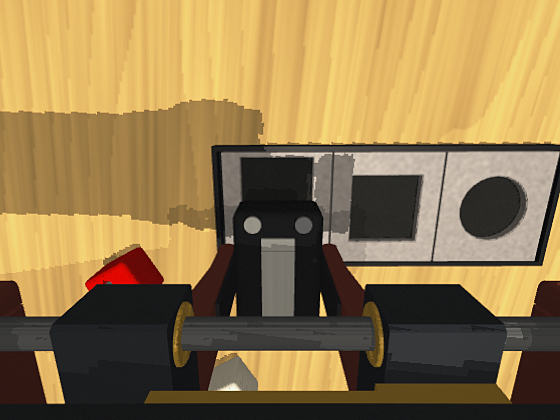

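The belt-pack is held level with its clip up, above the oblong pocket. The square pocket shows at (353,176)–(415,240). I'll lower the belt-pack and cross-check the pocket positions in the same step.

```bash
python3 - <<'E'
from h import *
c=np.array([world('w2',*p,.012) for p in [(353,176),(421,175),(415,240),(349,240)]]); print('sq',c.mean(0))
print('rnd',np.mean([world('w2',*p,.012) for p in [(460,207),(526,207),(493,177),(493,238)]],axis=0))
arm.move_l([.4447,-.0577,.04],velocity=.15)
print(arm.move_l([.4447,-.0577,.0205],velocity=.04,threshold=6)); st('down')
arm.command_gripper(.06); arm.move_l([.4447,-.0577,.13],velocity=.2); st()
go([.416,-.2486,.18],38.5+90); snap('wrist','w3'); snap('top','top1')
a=cv2.imread('pics/top1.png')[110:260,260:360]; w=cv2.imread('pics/w3.png')
a=cv2.resize(a,(240,360),interpolation=cv2.INTER_CUBIC); cv2.imwrite('pics/v3.png',np.hstack([w[:360],a]))
st()
E
```

```text
sq [ 0.5385144  -0.04708812  0.012     ]
rnd [ 0.63203068 -0.03651717  0.012     ]
True
down t 7.02 pos [ 0.4446 -0.0578  0.0207] gap 0.0436 F [-0.2  0.2  4.4] q7 -0.19
 t 8.2 pos [ 0.4442 -0.0579  0.1294] gap 0.0596 F [-0.5  0.2 -0.4] q7 -0.05
 t 9.12 pos [ 0.4163 -0.2464  0.1791] gap 0.0602 F [-0.7 -0.8  0.9] q7 -0.52
```

View pics/v3.png

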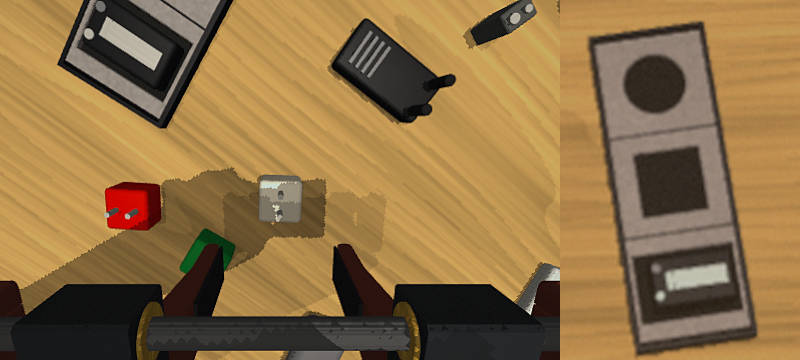

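The belt-pack sits flat in the oblong pocket, clip up, with contact at z = 0.0207 as expected. The charger with its two pins is at wrist pixels (259–301, 177–222). The green cube at (208,252) is clear of the finger lines.

```bash
python3 - <<'E'
from h import *
c=np.array([world('w3',*p,.04) for p in [(260,177),(301,177),(301,220),(259,220)]]); print('chg',c.mean(0),np.linalg.norm(c[1]-c[0]))
print('green',world('top0',402,284,.035))
arm.command_gripper(.066)
pick(.4163,-.2487,128.5,.012)
X=[.5372,-.0476]
go([*X,.14],96); st('over')
arm.move_l([*X,.042],velocity=.15)
print(arm.move_l([*X,.0205],velocity=.04,threshold=6)); st('down')
arm.command_gripper(.06); arm.move_l([*X,.15],velocity=.2); st()
go([.560,.2517,.18],96); snap('wrist','w4'); snap('top','top2')
a=cv2.imread('pics/top2.png')[110:260,260:360]; w=cv2.imread('pics/w4.png')
a=cv2.resize(a,(240,360),interpolation=cv2.INTER_CUBIC); cv2.imwrite('pics/v4.png',np.hstack([w[:360],a]))
st()
E
```

```text
chg [ 0.42053044 -0.24634118  0.04      ] 0.03871682933044451
green [ 0.31714764 -0.23002146  0.035     ]
gripped t 11.35 pos [ 0.4165 -0.2488  0.0123] gap 0.0418 F [-1.1 -0.   4.6] q7 -0.61
lifted t 12.27 pos [ 0.4155 -0.2483  0.1109] gap 0.0421 F [-0.2  0.1 -0.5] q7 -0.56
over t 13.21 pos [ 0.5365 -0.0487  0.1393] gap 0.0424 F [-0.  -0.7 -1.3] q7 -1.55
True
down t 14.51 pos [ 0.5371 -0.0476  0.0219] gap 0.0418 F [ 1.2 -0.9  1.5] q7 -1.59
 t 15.81 pos [ 0.5365 -0.0476  0.1492] gap 0.0598 F [ 0.4 -0.2 -0. ] q7 -1.55
 t 17.07 pos [0.5607 0.2492 0.1797] gap 0.06 F [ 0.8  0.3 -0.7] q7 -2.08
```

View pics/v4.png

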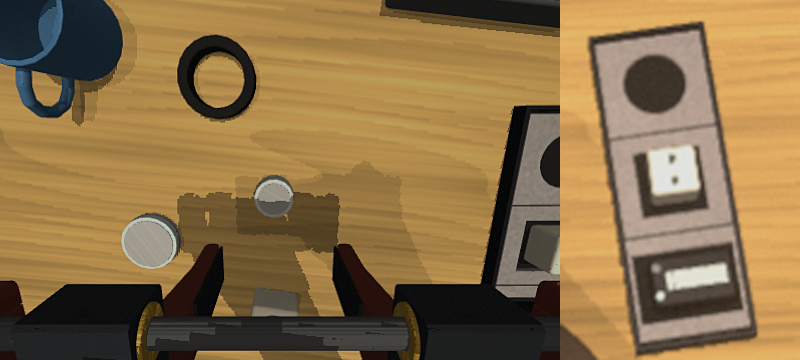

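The charger stands pins up inside the square pocket. The tin is centred at wrist pixel (274,195), with the flat tin (151,241) well clear.

```bash
python3 - <<'E'
from h import *
print('tin',world('w4',274,194,.03))
arm.command_gripper(.07)
pick(.5605,.2515,96,.0115)
X=[.630,-.0375]
go([*X,.14],96); st('over')
arm.move_l([*X,.042],velocity=.15)
print(arm.move_l([*X,.0205],velocity=.04,threshold=6)); st('down')
arm.command_gripper(.06); arm.move_l([*X,.15],velocity=.2); st()
go([.45,-.20,.25],96); st(); arm.wait(.5); snap('top','top3'); snap('side','side3')
a=cv2.resize(cv2.imread('pics/top3.png'),(560,420))
b=cv2.imread('pics/side3.png')[165:235,185:335]; b=cv2.resize(b,(450,210),interpolation=cv2.INTER_CUBIC)
c=cv2.resize(a[110:260,260:360],(240,360),interpolation=cv2.INTER_CUBIC)
o=np.zeros((600,800,3),np.uint8); o[:360,:560]=a[:360]; o[:360,560:]=c; o[370:580,:450]=b; cv2.imwrite('pics/v5.png',o)
E
```

```text
tin [0.56635077 0.25409502 0.03      ]
gripped t 19.44 pos [0.5606 0.2516 0.0117] gap 0.0395 F [-0.8  0.5  2.2] q7 -2.15
lifted t 20.36 pos [0.5598 0.2511 0.1101] gap 0.0393 F [-0.1 -0.3 -1.1] q7 -2.11
over t 21.5 pos [ 0.6298 -0.0352  0.1397] gap 0.0393 F [ 0.2  0.9 -1. ] q7 -1.59
True
down t 22.82 pos [ 0.6298 -0.0376  0.0211] gap 0.0393 F [-0.3 -0.2  2.9] q7 -1.63
 t 24.14 pos [ 0.6293 -0.0376  0.149 ] gap 0.0597 F [-1.2 -0.7 -0.8] q7 -1.59
 t 25.17 pos [ 0.4507 -0.199   0.2494] gap 0.06 F [-0.4  0.6 -0. ] q7 -1.19
```

View pics/v5.png

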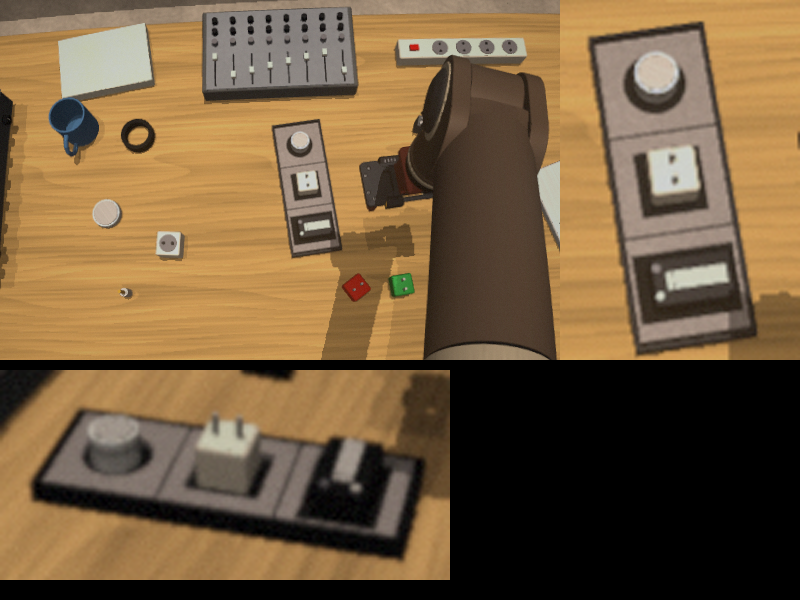

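All three items sit level and fully down in their own pockets: tin (300,141), charger (307,184) and belt-pack (316,228). The other objects in view haven't moved, and the arm is clear.

```bash
python3 -c "
from h import *
print(workorder.sign_off()); st()"
```

```text
the job is handed in; nothing more can be done
None
the job is handed in; nothing more can be done
```

The kit is packed and handed in at about 25 s on the robot's clock. I placed the belt-pack in the oblong pocket, then the charger in the square one, then the microphone tin in the round one.

- **Seating:** each item touched down within 0.5 mm of the height expected for its pocket floor. The final top and side pictures show all three upright, with clip and pins up, and inside their pockets.
- **Look-alikes:** in the last top picture the outlet cube, flat tin and the red and green cubes are where they were. The arm hid the receiver in that picture. It was untouched in an earlier close view, and no later move went near it.
- **Disagreements:** my first tin crop showed the flat tin; the 60 mm size check caught it before I reached for anything. Close-up wrist estimates differed from the top camera by 2–7 mm for the objects and pockets. The grips were made at the top-camera or averaged positions, and all three held at the correct widths.

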